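Dock the offcut bin and tip the tray empty

ROBOT

A 6-joint arm with a two-finger parallel gripper is mounted at the origin on the work surface. World frame = base frame: x ahead of the robot, y to its left, z up, the work surface at z = 0. Lengths are in mm, angles in rad, forces in N, time in s.
With the tool pointing down it reaches from about 275 to 750 mm from the base axis. Payload 10.2 kg.
Tool frame: the origin (TCP) lies midway between the tips of the shut fingers; the grasp point (between the pads) lies 19 mm behind it; z points along the fingers, y is the line along which they close (so a half turn about z gives the same grasp; the last joint's range is limited). The gripper opens to 85 mm and grips with 20 to 120 N. Pads are 22 mm wide; open, the fingers measure 114 mm over their backs; the gripper's body (76 mm by 85 mm) begins 54 mm behind the grasp point. The pads swing forward as they close: fully open they stand 13 mm farther back than shut.
Start: joints at [-0.223, 0.313, 1.498, -0, 1.331, -0.223], TCP at [525.006, -0.013, 192.194] pointing down, gripper open.
Joint ranges: [-2.94, 2.94], [-0.97, 2.17], [0.19, 2.56], [-1.23, 4.37], [0.02, 3.11], [-2.88, 2.88]. Speed limits (rad/s): [2.39, 2.39, 3.01, 3.14, 3.14, 3.14].

INTERFACE

Orientations are given as a unit quaternion [w, x, y, z].
In Python, from rig import ctrl gives the robot as it stands.
- The arm moves only by the tool arm_command, never from a script. Its argument "increments" is a list of rows, each an object with "dr": the turn, a rotation vector about the tool's x, y, z in units of pi/4 rad (1.0 is pi/4 rad), a list of three; "offset": the shift along the tool's x, y, z in units of 120 mm (1.0 is 120 mm), a list of three; "hand": the opening, from -1 (shut) to 1 (fully open). A call has 1 to 8 rows; each row shifts and turns the commanded pose from where the row before left it, along the tool's axes as they then stand; what a row does not reach is not made up. A row lasts 1/10 s, in which the tool goes at most 50 mm and 8.59 degrees, less where a joint would pass 70% of its speed; a pose out of reach is approached as far as the arm can. A call with a number of a shift or a turn outside -1 to 1 is refused whole. A call with a gripper value outside its range is refused whole. The fingers move at their own pace and stop on an object; "grip_force" is the grip in N (left out, the last holds). Time passes only in rows, so rows that do not move let the fingers close. It gives the time, the measured TCP pose, the force, the opening and the grip force at its end, in the units of the state.
- ctrl.sense(): the state, without advancing time (a new reading comes with each control period).
- ctrl.capture(name): name is "scene" or "side" or "wrist"; returns the picture (384x512x3 uint8, red, green, blue); there is no depth.
- ctrl.camera_info(name): a dict with "K" (3x3 intrinsics, pixels), "dist" ([k1, k2, p1, p2, k3] as OpenCV has them; the pictures are not rectified), "R" (3x3) and "t" (3): a world point X has camera coordinates R X + t. Camera axes: x right, y down, z forward; pixel columns grow to the right and rows downward; lengths in mm; the calibration is good to about 2 mm. A picture is of the moment at which its call begins: read the wrist's pose just before it. camera_info takes no time and is no camera call; for the wrist camera it gives the pose at the moment of the call.
- ctrl.finish_job(): hands the job in; it is judged then, once.
The state is a dict: "time_s": time; "joints": joint angles; "dq": joint speeds; "tau": joint torques, N m; "eef_pos": TCP position; "ee_rot": TCP orientation; "force": force on the tool from outside, world axes, zero at the start; "wrist_torque": the same for the moment, N m; "grip_width": opening from 0.0 (shut) to 1.0 (fully open); "grip_force": force on a finger pad.
Only numpy, scipy, OpenCV 4.12 (cv2) and the standard library are available. Lean on these libraries where they do the work, as an engineer would, in place of code of your own. Each camera call takes 0.05 s, during which the arm holds its last target. There are 200 camera calls.

TASK

Slide the grey bin along its rails until it sits against the stop of the tipping stand, without ramming it. Then lift the hinged steel tray by its tab so that all four plastic offcuts slide off into the bin, never touching the offcuts themselves, and lower the tray back down onto its rest instead of letting it fall. Leave the visors, the nipper and the brush where they are.

Things in the scene. Friction and masses are not known exactly. Their poses are not given: they have to be found in the camera images.
- stand: Cast aluminium tipping stand, fixed on the granite slab. Origin on the slab (z = 0) right below the tray's hinge; x parallel to the hinge, -y the side where the tray empties and the bin docks, +y the side of the lifting tab, z up. Two hinge cheeks 118 mm high at x = +-71 to 80 mm. Under the tray a foot plate 8 mm high (to y = 130 mm) and a rest post (y 92 to 108 mm, x +-20 mm).
- bin_stop (a point): Middle of the foot of the stand's bin stop, an upright face 60 mm high between the cheeks: at y = -20 mm, z = 0 of the stand, facing -y. From here two rails, 12 mm high, inner faces at x = +-71 mm, run out to y = -270 mm.
- tray (a joint): Tray angle, rad: 0 = level on its rest, grows as the tab (+y) end rises; end stop 1.1. It swings freely about point tray_hinge and falls back by its weight (0.45 kg; about 2 N up at the tab hold it). How steep it must be before the offcuts slide is hidden and varies, about 24 to 37 degrees; watch them.
- tray_hinge (a point): Middle of the hinge axis (parallel to the stand's x), at y = 0, z = 100 mm of the stand. The level steel tray is 128 mm wide (x) and reaches from its open pouring lip at y = -45 mm to the outer face of its rear wall at y = 148 mm; floor 4 mm thick with its top at z = 98 mm; walls at both sides and rear rise 22 mm above the floor.
- tray_tab (a point): Middle of the outer lower edge of the tray's lifting tab; moves with the tray. The tab is a flat steel plate, 90 mm wide along x and 4 mm thick, that carries the floor on 47 mm outward from the rear wall; when level this point is at y = 195 mm, z = 94 mm of the stand. Below it and outward all is free down to the slab.
- bin: Loose open plastic bin, 130 x 130 mm, 50 mm high, walls and floor 5 mm, about 0.2 to 0.4 kg. Origin at the centre of its underside, z up, axes like the stand's. It stands on the slab between the rails with 6 mm play to each side, 40 to 100 mm short of the stop; against the stop its origin is at y = -85 mm of the stand.
- lug_a: Smoky grey polycarbonate offcut, 20 g: block 26 x 22 x 14 mm with a round stub 16 mm across and 8 mm high on top. Origin at the centre of its underside. Lies on the tray.
- lug_b: Smoky grey polycarbonate offcut, 20 g: the same as lug_a.
- angle: Smoky grey polycarbonate offcut, 20 g: L-shaped, 26 x 24 mm, 22 mm high. Origin at the centre of its underside. Lies on the tray.
- boss: Smoky grey polycarbonate offcut, 20 g: disc 26 mm across, 18 mm high. Origin at the centre of its underside. Lies on the tray.
- visor_a: Bystander, to be left where it is: curved smoky visor segment, about 105 mm wide (y), 75 mm high, standing upright in the slotted stand; origin at the centre of its lower edge.
- visor_b: Bystander, to be left where it is: visor segment like visor_a, 60 mm behind it.
- nipper: Bystander, to be left where it is: steel sprue nipper with yellow grips, 160 mm long, 15 mm high, lying along its x axis; origin near its pivot.
- brush: Bystander, to be left where it is: wooden brush with brass bristles, lying bristles up, 150 mm long along its x axis, 30 mm high; origin at the centre of its underside.
There are look-alikes about, which are no part of the job. Leave any brown or red look-alike of the lug_b alone.

How it is judged:
By the outcome, as a careful person would: the job done as asked, in the order asked, and still so for the second after the job is handed in, with the robot touching nothing.
It also fails if it takes over 67 s, if anything falls off the work surface, if the arm or the gripper's body presses on something with over 40 N, if the wrist force passes 120 N, or if a joint passes its speed limit or range.

## Working session

There is one attempt and no reset: what is moved stays moved. The work goes in short steps, Python scripts to look and compute and a tool call to move; the robot and the scene stay as the last step left them, time stands still between calls to the robot, and variables do not carry over. Pictures are saved under pics/ and viewed, at most 10 in all, crops included, and the job is handed in when it is done.

Besides the shell and the picture viewer there is one more tool, called after "Call:" as name(argument=value, ...), one argument or row to a line, values as JSON. arm_command: Moves the arm, as the interface text tells. Shifts and turns lie within -1 to 1; 1 stands for 120 mm of shift or pi/4 rad of turn. Its arguments: {"type":"object","properties":{"increments":{"type":"array"},"grip_force":{"type":"number"}},"required":["increments"]}

```bash
mkdir -p pics; ls
python3 - <<'E'
from rig import ctrl
import cv2,numpy as np
s=ctrl.sense();print(s)
for n in("scene","side"):
    cv2.imwrite(f"pics/{n}0.png",ctrl.capture(n)[:,:,::-1]); print(n,ctrl.camera_info(n))
E
```

```text
pics
{'time_s': 0.0, 'joints': array([-2.23389501e-01,  3.13452504e-01,  1.49843019e+00,  1.29625686e-05,
        1.33100692e+00, -2.23366412e-01]), 'dq': array([ 0.00139002, -0.00017271,  0.00089792,  0.00075829, -0.00078533,
       -0.00060009]), 'tau': array([-5.78409599e-04, -4.12261176e+01, -2.59742296e+01, -3.58453699e-04,
        4.11797926e-03, -1.23038126e-05]), 'eef_pos': array([5.24695353e+02, 6.63574308e-02, 1.91636425e+02]), 'ee_rot': array([-5.52084980e-04,  7.07115887e-01,  7.07097378e-01, -3.40245989e-04]), 'force': array([ 0.52035071, -0.46567375,  0.70091812]), 'wrist_torque': array([-0.01389826, -0.00528801,  0.00960802]), 'grip_force': 0.0, 'grip_width': 0.9996976102961727}
scene {'K': array([[407.52164665,   0.        , 256.96643001],
       [  0.        , 407.52164665, 191.64814122],
       [  0.        ,   0.        ,   1.        ]]), 'dist': array([-0.10355236,  0.        ,  0.        ,  0.        ,  0.        ]), 'R': array([[-0.87752036,  0.47950956, -0.00534796],
       [ 0.28374612,  0.51021094, -0.81189466],
       [-0.38658266, -0.71397156, -0.58377947]]), 't': array([ 517.88868058,  -62.31239248, 1219.16568346])}
side {'K': array([[349.8179971 ,   0.        , 256.11030673],
       [  0.        , 349.8179971 , 196.83782429],
       [  0.        ,   0.        ,   1.        ]]), 'dist': array([-0.06714247,  0.        ,  0.        ,  0.        ,  0.        ]), 'R': array([[ 0.8058852 , -0.59187666, -0.01520088],
       [-0.29839391, -0.38384322, -0.87385666],
       [ 0.5113806 ,  0.708764  , -0.48594596]]), 't': array([-498.77224329,  234.76899131,  676.92898614])}
```

Run:
```python
import cv2
for n in("scene","side"):
    cv2.imwrite(f"pics/{n}0b.png",cv2.resize(cv2.imread(f"pics/{n}0.png"),(800,600),interpolation=cv2.INTER_CUBIC))
```

```text
(no output)
```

View pics/scene0b.png

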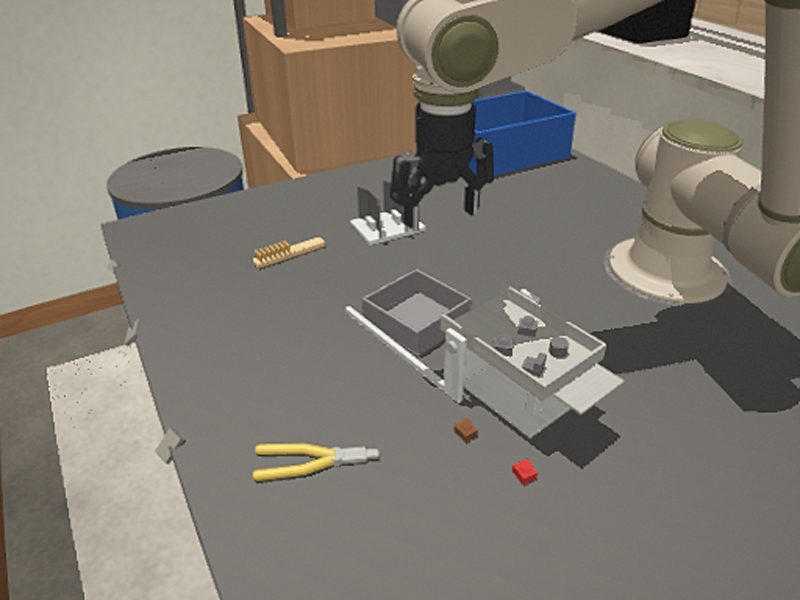

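View pics/side0b.png

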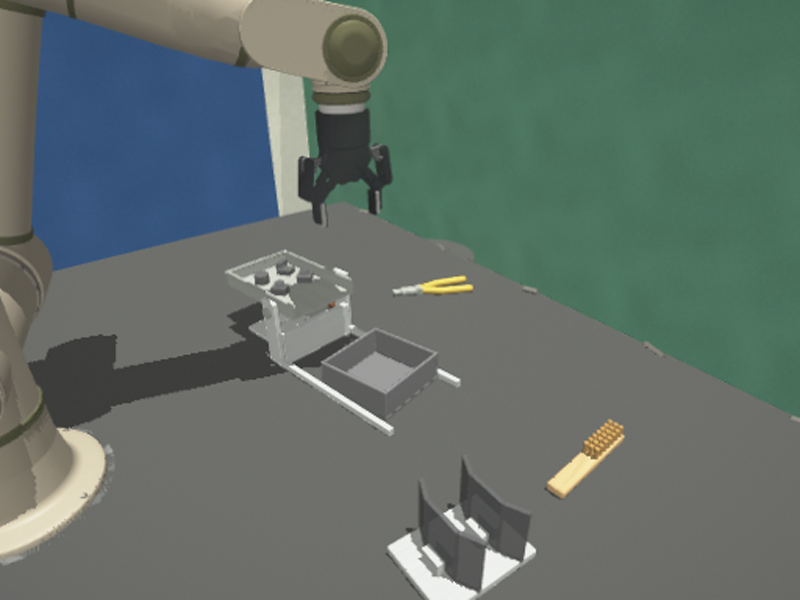

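The scene view shows the bin rim (363,300)-(470,300), the tray with its tab corners at (583,412) and (623,380), and the near rail end at (348,310). The side view shows the bin rim (322,365)-(438,355) and the rail ends at (391,431) and (458,382). Next I'll cast rays through these points.

```bash
cat > h.py <<'E'
from rig import ctrl
import cv2,numpy as np
def ray(n,uv):
    c=ctrl.camera_info(n);p=cv2.undistortPoints(np.array([[uv]],float),c["K"],c["dist"])[0,0]
    R=np.array(c["R"]);return -R.T@c["t"],R.T@np.r_[p,1]
def onz(n,uv,z):
    o,d=ray(n,uv);return (o+d*(z-o[2])/d[2]).round(1)
def px(n,X):
    c=ctrl.camera_info(n);return cv2.projectPoints(np.array(X,float).reshape(-1,3),cv2.Rodrigues(np.array(c["R"]))[0],np.array(c["t"]),c["K"],c["dist"])[0][:,0]
E
python3 - <<'E'
from h import *
f=1.5625
for n,l in dict(scene=[("binL",363,300,50),("binT",416,270,50),("binR",470,300,50),("tab1",583,412,96),("tab2",623,380,96),("railend",348,310,12),("cheek",455,330,118),("traycorner",606,347,120),("tc2",547,388,120)],side=[("binL",322,365,50),("binT",376,330,50),("binR",438,355,50),("binB",388,391,50),("rail1",391,431,12),("rail2",459,382,12),("lipR",352,288,120),("tr",284,251,120),("tl",226,272,120)]).items():
    for t,u,v,z in l: print(n,t,onz(n,(u/f,v/f),z))
E
```

```text
scene binL [ 593.2 -126.4   50. ]
scene binT [ 471.9 -162.6   50. ]
scene binR [438.9 -40.6  50. ]
scene tab1 [485.6 277.4  96. ]
scene tab2 [400.2 259.4  96. ]
scene railend [ 606.9 -160.8   12. ]
scene cheek [552.1  85.3 118. ]
scene traycorner [396.7 217.  120. ]
scene tc2 [516.2 239.7 120. ]
side binL [427.5 -61.6  50. ]
side binT [549.6 -27.3  50. ]
side binR [ 584.1 -147.8   50. ]
side binB [ 470.4 -174.5   50. ]
side rail1 [ 449.6 -209.5   12. ]
side rail2 [ 598.6 -182.5   12. ]
side lipR [530.3   9.9 120. ]
side tr [510.1 222.6 120. ]
side tl [387.  201.3 120. ]
```

Run:
```python
from h import *
f=1.5625
def tri(a,b):
    o1,d1=ray("scene",np.array(a)/f);o2,d2=ray("side",np.array(b)/f)
    A=np.c_[d1,-d2];s=np.linalg.lstsq(A,o2-o1,rcond=None)[0];p=o1+s[0]*d1;q=o2+s[1]*d2
    return ((p+q)/2).round(1),np.linalg.norm(p-q).round(1)
for t,a,b in [("binfarx",(363,300),(438,355)),("bin-y",(416,270),(388,391)),("binnear",(470,300),(322,365)),("tc2",(547,388),(284,251)),("tc1",(606,347),(226,272)),("rail2",(348,310),(459,382)),("nipper tip",(379,454),(393,292)),("brush end",(325,241),(553,493))]: print(t,*tri(a,b))
print(px("scene",[525,0,192])*f,px("side",[525,0,192])*f, px("scene",[0,0,0])*f)
```

```text
binfarx [ 589.9 -138.2   41.9] 3.7
bin-y [ 471.  -169.2   46.2] 5.0
binnear [432.4 -50.3  41.6] 0.9
tc2 [513.9 235.5 115. ] 3.1
tc1 [390.7 212.6 114.6] 0.8
rail2 [ 604.1 -173.4    3.4] 4.6
nipper tip [702.7 141.1   3.5] 2.2
brush end [ 545.5 -413.2    2.7] 4.5
[[441.02493803 250.74269015]] [[349.81909048 250.11598577]] [[666.86843977 267.52228528]]
```

Run:
```python
from h import *
c=ctrl.camera_info("wrist");print(c, -np.array(c["R"]).T@c["t"])
im=ctrl.capture("wrist")[:,:,::-1]; cv2.imwrite("pics/w0.png",cv2.resize(im,(800,600),interpolation=cv2.INTER_CUBIC))
```

```text
{'K': array([[292.16149257,   0.        , 255.92989399],
       [  0.        , 292.16149257, 189.03145323],
       [  0.        ,   0.        ,   1.        ]]), 'dist': array([-0.05274419,  0.        ,  0.        ,  0.        ,  0.        ]), 'R': array([[ 9.99996464e-01, -1.65089181e-03, -2.08475883e-03],
       [-9.41295006e-04, -9.52952324e-01,  3.03118760e-01],
       [-2.48709205e-03, -3.03115726e-01, -9.52950508e-01]]), 't': array([-524.3087406 ,  -37.97452888,  381.59957411])} [525.22021476  78.61533948 374.06324289]
```

View pics/w0.png

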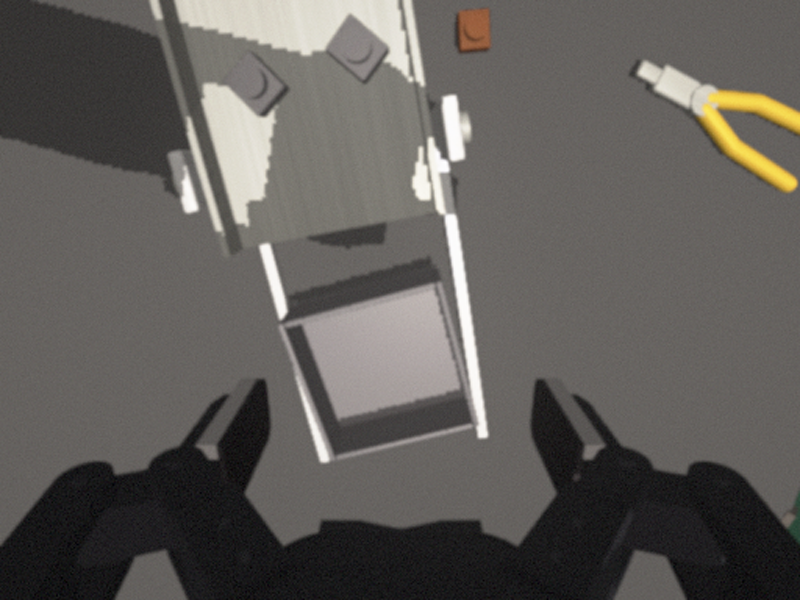

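The wrist view shows the bin rim corners at (281,322), (440,282), (476,427) and (333,460), the rail ends at (325,462) and (482,438), and the tray lip from (235,254) to (443,211).

Run:
```python
from h import *
f=1.5625
for t,u,v,z in [("b",281,322,50),("b",440,282,50),("b",476,427,50),("b",333,460,50),("rL",325,462,12),("rR",483,437,12),("railRup",456,216,12),("lipL",236,255,98),("lipR",443,212,98),("cheekL+y",181,151,118),("cheekL-y",190,213,118),("cheekR+y",450,96,118),("ckR-y",457,161,118),("tLw",152,0,120),("tRw",402,0,120)]:
    print(t,onz("wrist",(u/f,v/f),z))
```

```text
b [433.8 -45.7  50. ]
b [554.1 -14.2  50. ]
b [ 587.1 -138.6   50. ]
b [ 467.4 -171.3   50. ]
rL [ 452.8 -202.9   12. ]
rR [ 601.5 -175.    12. ]
railRup [568.8  29.2  12. ]
lipL [422.6  17.2  98. ]
lipR [550.6  43.3  98. ]
cheekL+y [405.6  79.7 118. ]
cheekL-y [406.2  46.  118. ]
cheekR+y [550.9 106.3 118. ]
ckR-y [555.6  73.4 118. ]
tLw [400.4 153.5 120. ]
tRw [525.9 150.9 120. ]
```

Call:
arm_command(
  increments=[
    {"offset": [-0.324,0.03,0],"dr": [0,0,0],"hand": 1},
    {"offset": [-0.324,0,0],"dr": [0,0,0],"hand": 1},
    {"offset": [-0.324,0,0],"dr": [0,0,0],"hand": 1},
    {"offset": [-0.324,0,0],"dr": [0,0,0],"hand": 1},
    {"offset": [-0.324,0,0],"dr": [0,0,0],"hand": 1},
    {"offset": [0,0,0],"dr": [0,0,-0.117],"hand": 1},
    {"offset": [0,0,0],"dr": [0,0,-0.117],"hand": 1},
    {"offset": [0,0,0],"dr": [0,0,0],"hand": 1},
  ],
)

```text
time_s: 0.95
eef_pos: [528.4, -194.6, 191.9]
ee_rot: [-0.0, 0.639, 0.769, -0.0]
force: [0.4, -0.0, -0.4]
grip_width: 1.003
grip_force: 0.0
```

```bash
cat >> h.py <<'E'
from scipy.spatial.transform import Rotation as Ro
O=np.array([478.5,76]);a=np.radians(10.5);ux=np.array([np.cos(a),np.sin(a)]);uy=np.array([-ux[1],ux[0]])
def st():
    s=ctrl.sense();d=s["eef_pos"][:2]-O;q=s["ee_rot"];r=Ro.from_quat([*q[1:],q[0]]).as_matrix()
    print("t",round(s["time_s"],2),"stand xy",(d@ux).round(1),(d@uy).round(1),"z",s["eef_pos"][2].round(1),"toolx",r[:,0].round(3),"toolz",r[:,2].round(3),"F",s["force"].round(1),"g",round(s["grip_width"],2))
E
python3 - <<'E'
from h import *
st(); f=1.5625
print(onz("scene",(352/f,228/f),0),onz("scene",(412/f,222/f),0),onz("scene",(370/f,243/f),0))
E
```

```text
t 0.95 stand xy -0.2 -275.2 z 191.9 toolx [-0.183  0.983  0.001] toolz [-0.001  0.    -1.   ] F [ 0.4 -0.  -0.4] g 1.0
[ 471.1 -437.1    0. ] [ 347.1 -397.8    0. ] [ 465.4 -362.5    0. ]
```

Call:
arm_command(
  increments=[
    {"offset": [0,0,0.3],"dr": [0,0,0],"hand": 1},
    {"offset": [0,0,0.3],"dr": [0,0,0],"hand": 1},
    {"offset": [0,0,0.3],"dr": [0,0,0],"hand": 1},
    {"offset": [0,0,0.3],"dr": [0,0,0],"hand": 1},
    {"offset": [0,0,0.3],"dr": [0,0,0],"hand": 1},
    {"offset": [0,0,0],"dr": [0,0,0],"hand": 1},
  ],
)

```text
time_s: 1.55
eef_pos: [526.1, -192.6, 8.2]
ee_rot: [-0.004, 0.64, 0.768, -0.001]
force: [-0.7, 1.1, -0.1]
grip_width: 1.0
grip_force: 0.0
```

Run:
```python
from h import *
st()
im=ctrl.capture("wrist")[:,:,::-1]; cv2.imwrite("pics/w1.png",im)
```

```text
t 1.55 stand xy -2.2 -272.8 z 8.2 toolx [-0.181  0.984  0.006] toolz [-0.007  0.005 -1.   ] F [-0.7  1.1 -0.1] g 1.0
```

View pics/w1.png

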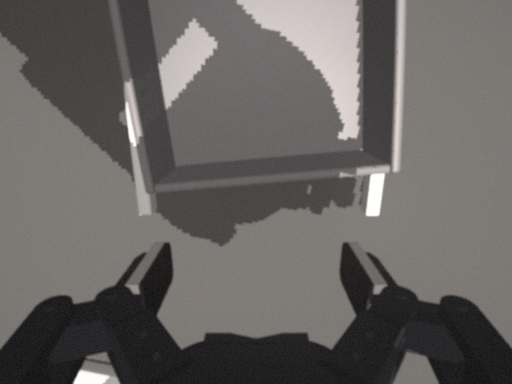

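The fingers stand behind the bin's rear wall and between the rails (rail ends near (145,210) and (373,210)). I'll start the push.

Call:
arm_command(
  increments=[
    {"offset": [0.08,0.016,-0.02],"dr": [0,0,0],"hand": 1},
    {"offset": [0.08,0,0],"dr": [0,0,0],"hand": 1},
    {"offset": [0.08,0,0],"dr": [0,0,0],"hand": 1},
    {"offset": [0.08,0,0],"dr": [0,0,0],"hand": 1},
    {"offset": [0.08,0,0],"dr": [0,0,0],"hand": 1},
    {"offset": [0.08,0,0],"dr": [0,0,0],"hand": 1},
    {"offset": [0.06,0,0],"dr": [0,0,0],"hand": 1},
    {"offset": [0.04,0,0],"dr": [0,0,0],"hand": 1},
  ],
)

```text
time_s: 2.4
eef_pos: [517.6, -124.9, 14.6]
ee_rot: [-0.0, 0.639, 0.769, -0.0]
force: [0.3, -0.6, -0.1]
grip_width: 0.997
grip_force: 0.0
```

Run:
```python
from h import *
st()
im=ctrl.capture("wrist")[:,:,::-1]; cv2.imwrite("pics/w2.png",im); st()
```

```text
t 2.4 stand xy 1.9 -204.7 z 14.6 toolx [-0.183  0.983  0.   ] toolz [-0.  0. -1.] F [ 0.3 -0.6 -0.1] g 1.0
t 2.45 stand xy 1.8 -204.3 z 14.6 toolx [-0.183  0.983  0.   ] toolz [-0.  0. -1.] F [ 0.3  1.2 -0.1] g 0.99
```

View pics/w2.png

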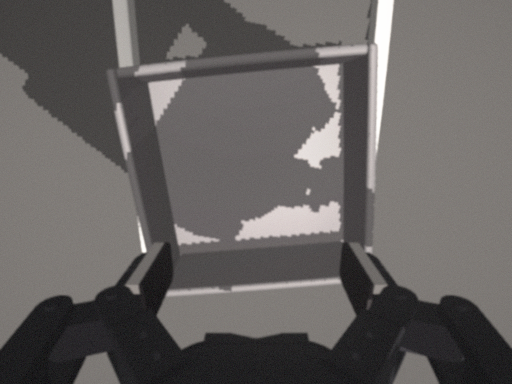

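Run:
```python
from h import *
for uv in [(166,292),(350,282),(110,72),(375,47)]:
    p=onz("wrist",uv,50)[:2]-O; print((p@ux).round(1),(p@uy).round(1))
p=O+uy*-204.7+ux*1.9
for X in [[*p,14.6],[*(p+42*ux),27],[*(p+42*ux+11*uy),27]]: print(px("wrist",[X]))
```

```text
-52.2 -237.6
57.9 -230.5
-67.7 -113.8
57.5 -103.1
[[255.83243968 218.53608493]]
[[321.61507111 226.19569823]]
[[322.83736653 210.15890449]]
```

The bin has not moved. Its rim still spans y from -237 to -105 mm, and the open fingertips sit higher than stated, so they passed just over the rim. I'll back off, narrow the fingers so the tips come forward, and push again.

Call:
arm_command(
  increments=[
    {"offset": [0,0,-0.2],"dr": [0,0,0],"hand": 1},
    {"offset": [0,0,-0.2],"dr": [0,0,0],"hand": 0},
    {"offset": [-0.22,-0.015,0],"dr": [0,0,0],"hand": -0.5},
    {"offset": [-0.22,0,0],"dr": [0,0,0],"hand": -0.5},
    {"offset": [-0.2,0,0],"dr": [0,0,0],"hand": -0.5},
    {"offset": [0,0,0],"dr": [0,0,0],"hand": -0.5},
    {"offset": [0,0,0.2],"dr": [0,0,0],"hand": -0.5},
    {"offset": [0,0,0.2],"dr": [0,0,0],"hand": -0.5},
  ],
)

```text
time_s: 3.25
eef_pos: [530.2, -201.2, 14.3]
ee_rot: [0.001, 0.639, 0.769, 0.0]
force: [0.4, -0.2, 0.0]
grip_width: 0.249
grip_force: 0.0
```

Run:
```python
from h import *
st()
im=ctrl.capture("wrist")[:,:,::-1]
im2=ctrl.capture("side")[:,:,::-1]; cv2.imwrite("pics/w3.png",cv2.resize(np.hstack([im,im2[120:380,150:410].repeat(1,0) if 0 else cv2.resize(im2[150:300,150:350],(512,384))]),(800,300))); st()
```

```text
t 3.25 stand xy 0.3 -282.0 z 14.3 toolx [-0.183  0.983 -0.001] toolz [ 0.001 -0.    -1.   ] F [ 0.4 -0.2  0. ] g 0.25
t 3.35 stand xy -1.4 -280.4 z 11.9 toolx [-0.183  0.983  0.004] toolz [-0.005  0.003 -1.   ] F [-1.1  0.6  1. ] g 0.25
```

View pics/w3.png

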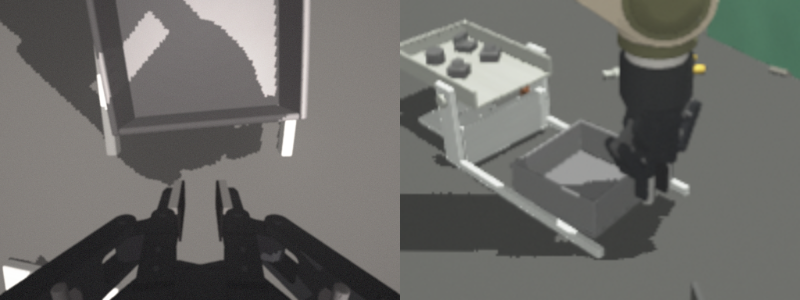

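The fingertips are now low, behind the bin's rear wall and between the rails. Pushing again.

Call:
arm_command(
  increments=[
    {"offset": [0.1,0.012,0],"dr": [0,0,0],"hand": -0.5},
    {"offset": [0.08,0,0],"dr": [0,0,0],"hand": -0.5},
    {"offset": [0.08,0,0],"dr": [0,0,0],"hand": -0.5},
    {"offset": [0.08,0,0],"dr": [0,0,0],"hand": -0.5},
    {"offset": [0.08,0,0],"dr": [0,0,0],"hand": -0.5},
    {"offset": [0.08,0,0],"dr": [0,0,0],"hand": -0.5},
    {"offset": [0.08,0,0],"dr": [0,0,0],"hand": -0.5},
    {"offset": [0.06,0,0],"dr": [0,0,0],"hand": -0.5},
  ],
)

```text
time_s: 4.15
eef_pos: [517.2, -124.8, 14.6]
ee_rot: [-0.0, 0.639, 0.769, -0.0]
force: [0.5, 0.1, 0.2]
grip_width: 0.255
grip_force: 0.0
```

Run:
```python
from h import *
st()
im=ctrl.capture("wrist")[:,:,::-1]
im2=ctrl.capture("side")[:,:,::-1]; cv2.imwrite("pics/w4.png",cv2.resize(np.hstack([im,cv2.resize(im2[150:300,150:350],(512,384))]),(800,300))); st()
```

```text
t 4.15 stand xy 1.5 -204.5 z 14.6 toolx [-0.183  0.983  0.   ] toolz [-0.  0. -1.] F [0.5 0.1 0.2] g 0.25
t 4.25 stand xy 1.5 -204.5 z 14.6 toolx [-0.184  0.983  0.   ] toolz [-0.  0. -1.] F [-0.2 -0.   0.9] g 0.24
```

View pics/w4.png

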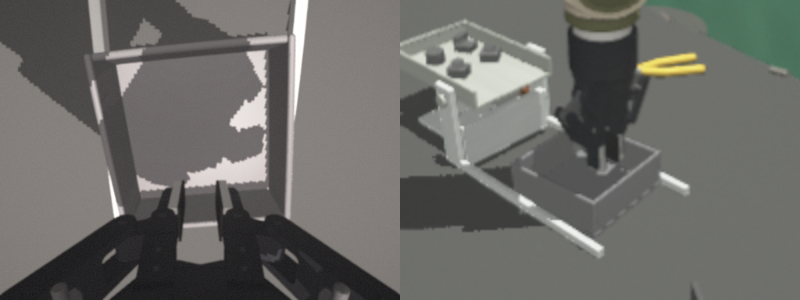

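Run:
```python
from h import *
for X in ([530.2,-201.2,14.3],[517.2,-124.8,14.6]):
    for dz in (0,20,40,60): print(dz,px("side",[X[0],X[1],X[2]+dz]).round(1),end=' ')
    print()
s=px("side",[517.2,-124.8,14.6])[0];c=px("scene",[517.2,-124.8,14.6])[0]
out=[]
for n,m in(("side",s),("scene",c)):
    im=ctrl.capture(n)[:,:,::-1].copy();x,y=(m-[50,85]).astype(int)
    k=cv2.resize(im[y:y+150,x:x+100],(400,600),interpolation=cv2.INTER_NEAREST)
    for dz in(0,20,40): 
        p=px(n,[517.2,-124.8,14.6+dz])[0]; cv2.circle(k,tuple(int(v) for v in (p-[x,y])*4),3,(0,0,255),-1)
    print(n,x,y);out.append(k)
cv2.imwrite("pics/c1.png",np.hstack(out))
```

```text
0 [[276.8 258.6]] 20 [[276.9 251.6]] 40 [[277.1 244.5]] 60 [[277.2 237.2]] 
0 [[252.7 244.6]] 20 [[252.5 237.8]] 40 [[252.3 230.9]] 60 [[252.2 223.9]] 
side 202 159
scene 208 109
```

View pics/c1.png

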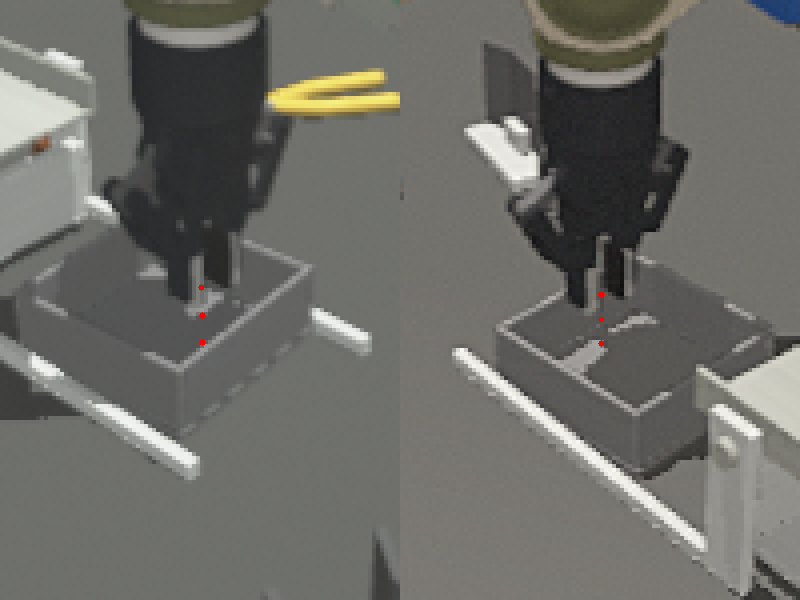

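The tips sit about 35 mm above the reported TCP, at roughly z = 50, so they are skimming the rim and the bin hasn't moved. I'll back off again and go lower, feeling for the slab.

Call:
arm_command(
  increments=[
    {"offset": [0,0,-0.15],"dr": [0,0,0],"hand": -0.5},
    {"offset": [-0.22,-0.01,0],"dr": [0,0,0],"hand": -0.5},
    {"offset": [-0.22,0,0],"dr": [0,0,0],"hand": -0.5},
    {"offset": [-0.2,0,0],"dr": [0,0,0],"hand": -0.5},
    {"offset": [0,0,0.12],"dr": [0,0,0],"hand": -0.5},
    {"offset": [0,0,0.12],"dr": [0,0,0],"hand": -0.5},
    {"offset": [0,0,0.05],"dr": [0,0,0],"hand": -0.5},
    {"offset": [0,0,0],"dr": [0,0,0],"hand": -0.5},
  ],
)

```text
time_s: 5.15
eef_pos: [529.7, -200.8, -3.3]
ee_rot: [-0.001, 0.639, 0.769, -0.0]
force: [0.0, 0.2, 0.5]
grip_width: 0.25
grip_force: 0.0
```

Call:
arm_command(
  increments=[
    {"offset": [0,0,0.04],"dr": [0,0,0],"hand": -0.5},
    {"offset": [0,0,0.03],"dr": [0,0,0],"hand": -0.5},
    {"offset": [0,0,0],"dr": [0,0,0],"hand": -0.5},
  ],
)

```text
time_s: 5.45
eef_pos: [530.2, -201.2, -10.9]
ee_rot: [-0.0, 0.639, 0.769, -0.0]
force: [1.4, 0.6, 0.6]
grip_width: 0.249
grip_force: 0.0
```

Run:
```python
from h import *
st()
w=ctrl.sense()["eef_pos"]
for n in("side","scene"):
    im=ctrl.capture(n); m=px(n,w)[0].astype(int); print(n,m)
    cv2.imwrite(f"pics/d_{n}.png",im[:,:,::-1])
    x,y=m; sub=im[y-30:y+6,x-14:x+15].max(2)
    print("\n".join(f"{y-30+i} "+" ".join(f"{v:3d}" for v in r) for i,r in enumerate(sub) if i%2==0))
```

```text
t 5.45 stand xy 0.3 -282.0 z -10.9 toolx [-0.183  0.983  0.   ] toolz [-0.  0. -1.] F [1.4 0.6 0.6] g 0.25
side [276 267]
237  43  44  45  45  45  45  46  45  45  58  76  68  45  43  45  45  42  40  43  45  45  46  44  44  44  44  67 100 112
239  40  43  44  45  45  45  44  44  43  45  55  61  51  45  44  45  44  41  40  40  48  64  88  97  87 133 147 112 113
241  43  42  42  43  46  45  45  45  44  42  41  42  44  45  45  43  43  39  40  38  39  40  53  97 123 207 242 239 235
243  44  46  47  44  43  45  46  45  45  46  44  44  45  46  45  46  42  39  39  40  39  40  49  95 114 122 159 181 214
245  82  79  71  55  44  44  43  45  46  46  45  44  46  43  44  50  50  39  40  40  38  39  50 104 118 108 139 147 146
247  88  87  88  86  82  74  56  49  45  45  45  44  52  88 115 106  68  39  39  39  39  39  62 114 124 103 110 111 111
249  87  86  87  87  87  83  66  44  44  44  43  45  54  97 126 110  68  40  40  39  40  40  68 110 122 113 113 113 113
251  87  88  87  86  86  85  68  47  46  44  45  44  54  97 126 108  70  44  40  40  41  40  70 106 100  63  71  78  96
253  87  85  85  8
[... 2657 characters left out ...]
 116 118 116 117 119 118 116 118 116 117 123  93  53  61  89 102  96  93  89  90  88  90  87  88  89
185 118 115 117 117 115 115 117 116 115 118 118 119 120 101  78  89  97  95  88  89  89  89  88  88  89  90  88  89  89
187 118 119 115 119 116 119 115 118 117 118 113  97  95  93  89  90  91  91  90  88  89  89  89  88  89  89  90  92  89
189 117 116 117 117 116 115 125 174 179 127  86  88  90  89  88  90  91  90  90  90  88  87  89  87  88  90  90  89  88
191 117 118 118 120 104 141 173 145  93  79  84  87  90  90  90  89  87  88  91  88  89  91  89  90  91  88  90  87  98
193 118 119 124  99  71  86  88  99 130 164 160 109  73  86  88  90  89  92  90  87  92  90  91  88  89  90  87  91  89
```

Call:
arm_command(
  increments=[
    {"offset": [0.08,0,0],"dr": [0,0,0],"hand": -0.5},
    {"offset": [0.08,0,0],"dr": [0,0,0],"hand": -0.5},
    {"offset": [0.08,0,0],"dr": [0,0,0],"hand": -0.5},
    {"offset": [0.06,0,0],"dr": [0,0,0],"hand": -0.5},
    {"offset": [0.06,0,0],"dr": [0,0,0],"hand": -0.5},
    {"offset": [0.06,0,0],"dr": [0,0,0],"hand": -0.5},
    {"offset": [0.06,0,0],"dr": [0,0,0],"hand": -0.5},
    {"offset": [0.06,0,0],"dr": [0,0,0],"hand": -0.5},
  ],
)

```text
time_s: 6.35
eef_pos: [518.4, -137.3, -10.5]
ee_rot: [0.0, 0.639, 0.769, -0.0]
force: [-0.9, -1.6, 0.5]
grip_width: 0.25
grip_force: 0.8
```

Run:
```python
from h import *
st()
a=cv2.imread("pics/d_side.png");b=ctrl.capture("side")[:,:,::-1].copy();st()
cv2.imwrite("pics/e_side.png",b)
# bin motion: front/rear side edges; diff bbox
def rimline(im):
    # sample along bin centerline z=50 in stand y from -250..0 at x=-50
    ys=np.arange(-250,0,4); P=[[*(O+ux*-60+uy*y),44] for y in ys]; q=px("side",P).round().astype(int)
    return [(int(y),int(im[v,u].max())) for y,(u,v) in zip(ys,q)]
print([v for _,v in rimline(a)]);print([v for _,v in rimline(b)])
```

```text
t 6.35 stand xy 0.4 -217.0 z -10.5 toolx [-0.183  0.983 -0.   ] toolz [ 0. -0. -1.] F [-0.9 -1.6  0.5] g 0.25
t 6.4 stand xy 0.3 -215.9 z -10.6 toolx [-0.183  0.983  0.001] toolz [-0.     0.001 -1.   ] F [0.2 0.5 0.7] g 0.25
[86, 93, 92, 92, 92, 92, 92, 100, 92, 101, 102, 94, 94, 93, 95, 95, 94, 96, 95, 95, 95, 94, 95, 92, 94, 92, 92, 92, 92, 90, 91, 86, 86, 85, 91, 99, 110, 112, 113, 113, 105, 103, 64, 116, 149, 143, 143, 146, 147, 147, 146, 145, 147, 146, 144, 144, 145, 145, 145, 145, 145, 172, 172]
[65, 85, 89, 88, 88, 88, 90, 90, 90, 93, 95, 93, 89, 90, 90, 90, 90, 90, 89, 91, 90, 89, 91, 91, 90, 90, 91, 90, 90, 90, 89, 90, 90, 90, 89, 91, 90, 90, 90, 90, 89, 90, 90, 105, 147, 143, 142, 145, 146, 145, 146, 145, 146, 146, 144, 144, 145, 145, 144, 145, 144, 171, 171]
```

Call:
arm_command(
  increments=[
    {"offset": [0.06,0,0],"dr": [0,0,0],"hand": -0.5},
    {"offset": [0.06,0,0],"dr": [0,0,0],"hand": -0.5},
    {"offset": [0.06,0,0],"dr": [0,0,0],"hand": -0.5},
    {"offset": [0.05,0,0],"dr": [0,0,0],"hand": -0.5},
    {"offset": [0.04,0,0],"dr": [0,0,0],"hand": -0.5},
    {"offset": [0.03,0,0],"dr": [0,0,0],"hand": -0.5},
    {"offset": [0.02,0,0],"dr": [0,0,0],"hand": -0.5},
    {"offset": [0.02,0,0],"dr": [0,0,0],"hand": -0.5},
  ],
)

```text
time_s: 7.2
eef_pos: [511.0, -97.5, -10.5]
ee_rot: [0.0, 0.639, 0.769, 0.0]
force: [-0.2, -1.4, 0.7]
grip_width: 0.254
grip_force: 0.7
```

Run:
```python
from h import *
st()
im=ctrl.capture("wrist")[:,:,::-1]
im2=ctrl.capture("side")[:,:,::-1]; cv2.imwrite("pics/w5.png",cv2.resize(np.hstack([im,cv2.resize(im2[130:280,130:330],(512,384))]),(800,300))); st()
```

```text
t 7.2 stand xy 0.4 -176.6 z -10.5 toolx [-0.183  0.983 -0.   ] toolz [ 0. -0. -1.] F [-0.2 -1.4  0.7] g 0.25
t 7.3 stand xy 0.2 -176.3 z -10.7 toolx [-0.183  0.983  0.   ] toolz [-0.  0. -1.] F [ 0.2  0.1 -0.2] g 0.25
```

View pics/w5.png

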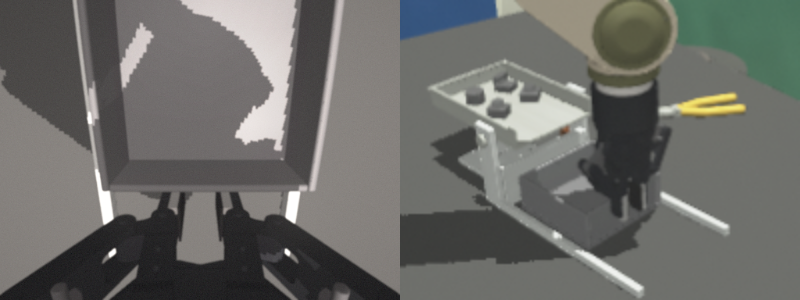

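The bin is squared up and moving with the fingers, its rear rim at about row 188. I'll creep on to the stop.

Call:
arm_command(
  increments=[
    {"offset": [0.03,0,0],"dr": [0,0,0],"hand": -0.5},
    {"offset": [0.02,0,0],"dr": [0,0,0],"hand": -0.5},
    {"offset": [0.02,0,0],"dr": [0,0,0],"hand": -0.5},
    {"offset": [0.02,0,0],"dr": [0,0,0],"hand": -0.5},
    {"offset": [0.015,0,0],"dr": [0,0,0],"hand": -0.5},
  ],
)

```text
time_s: 7.8
eef_pos: [508.5, -84.9, -10.7]
ee_rot: [-0.0, 0.639, 0.769, -0.0]
force: [-0.2, -0.6, -0.2]
grip_width: 0.249
grip_force: 0.4
```

Run:
```python
from h import *
st()
for uv in [(105,188),(312,188)]:
  for z in (44,50):
    p=onz("wrist",np.array(uv)*1.28,z)[:2]-O; print("rear rim now if it were in old px +moved",(p@ux).round(1),(p@uy).round(1))
```

```text
t 7.8 stand xy 0.2 -163.7 z -10.7 toolx [-0.183  0.983  0.   ] toolz [-0.  0. -1.] F [-0.2 -0.6 -0.2] g 0.25
rear rim now if it were in old px +moved -59.4 -152.4
rear rim now if it were in old px +moved -56.5 -149.2
rear rim now if it were in old px +moved 71.2 -152.6
rear rim now if it were in old px +moved 67.9 -149.4
```

Call:
arm_command(
  increments=[
    {"offset": [0.012,0,0],"dr": [0,0,0],"hand": -0.5},
    {"offset": [0.012,0,0],"dr": [0,0,0],"hand": -0.5},
    {"offset": [0.012,0,0],"dr": [0,0,0],"hand": -0.5},
  ],
)

```text
time_s: 8.1
eef_pos: [508.0, -82.4, -10.5]
ee_rot: [0.001, 0.639, 0.769, -0.001]
force: [-2.4, -16.6, -1.8]
grip_width: 0.249
grip_force: 7.8
```

Call:
arm_command(
  increments=[
    {"offset": [0.012,0,0],"dr": [0,0,0],"hand": -0.5},
    {"offset": [0.012,0,0],"dr": [0,0,0],"hand": -0.5},
  ],
)

```text
time_s: 8.3
eef_pos: [508.2, -82.5, -10.0]
ee_rot: [0.003, 0.639, 0.769, -0.002]
force: [-3.1, -33.2, -2.6]
grip_width: 0.249
grip_force: 15.9
```

The stop was reached at TCP y = -161 mm with a firm but gentle contact. I'll back off, lift clear and log joints so I can fit the arm kinematics for the tab approach.

Call:
arm_command(
  increments=[
    {"offset": [-0.04,0,0],"dr": [0,0,0],"hand": -0.5},
    {"offset": [-0.2,0,0],"dr": [0,0,0],"hand": -0.5},
    {"offset": [-0.25,0,0],"dr": [0,0,0],"hand": -1},
    {"offset": [0,0,-0.35],"dr": [0,0,0],"hand": -1},
    {"offset": [0,0,-0.4],"dr": [0,0,0],"hand": -1},
    {"offset": [0,0,0],"dr": [0,0,0],"hand": -1},
  ],
)

```text
time_s: 8.9
eef_pos: [521.0, -137.3, 85.0]
ee_rot: [0.005, 0.639, 0.769, 0.001]
force: [0.8, 0.3, -0.9]
grip_width: 0.006
grip_force: 0.0
```

```bash
cat > log.py <<'E'
from h import *
import json
def log():
    s=ctrl.sense();open("log.jsonl","a").write(json.dumps([list(s["joints"]),list(s["eef_pos"]),list(s["ee_rot"])])+"\n")
E
python3 - <<'E'
from log import *
log();st();print(ctrl.sense()["joints"])
b=ctrl.capture("side")[:,:,::-1];cv2.imwrite("pics/f_side.png",b)
E
```

```text
t 8.9 stand xy 2.9 -217.4 z 85.0 toolx [-0.183  0.983 -0.006] toolz [ 0.009 -0.004 -1.   ] F [ 0.8  0.3 -0.9] g 0.01
[-4.75388125e-01  4.44006893e-01  1.60704098e+00  3.88479283e-04
  1.08034290e+00 -6.59240949e-01]
```

Call:
arm_command(
  increments=[
    {"offset": [0,0,-0.4],"dr": [0,0,0],"hand": -1},
    {"offset": [0,0,-0.4],"dr": [0,0,0],"hand": -1},
    {"offset": [0,-0.35,-0.2],"dr": [0,0,0],"hand": -1},
    {"offset": [0,-0.4,0],"dr": [0,0,0],"hand": -1},
    {"offset": [0,-0.4,0],"dr": [0,0,0],"hand": -1},
    {"offset": [0.4,0,0],"dr": [0,0,0],"hand": -1},
    {"offset": [0.4,0,0],"dr": [0,0,0],"hand": -1},
    {"offset": [0,0,0],"dr": [0,0,0],"hand": -1},
  ],
)

```text
time_s: 9.75
eef_pos: [363.3, -63.2, 198.7]
ee_rot: [-0.001, 0.638, 0.77, 0.0]
force: [0.6, -0.1, -0.6]
grip_width: -0.002
grip_force: 0.0
```

Run:
```python
from log import *
log();st();print(ctrl.sense()["joints"])
```

```text
t 9.75 stand xy -138.6 -115.8 z 198.7 toolx [-0.186  0.983  0.002] toolz [-0.001  0.002 -1.   ] F [ 0.6 -0.1 -0.6] g -0.0
[-4.93948032e-01 -4.82626603e-02  1.89709460e+00  1.12390283e-03
  1.29461709e+00 -6.81132306e-01]
```

Call:
arm_command(
  increments=[
    {"offset": [0.4,0,0],"dr": [0,0,0],"hand": -1},
    {"offset": [0.4,0,0],"dr": [0,0,0],"hand": -1},
    {"offset": [0.4,0,0],"dr": [0,0,0],"hand": -1},
    {"offset": [0.4,0,0],"dr": [0,0,0],"hand": -1},
    {"offset": [0,0,0],"dr": [0.15,0,0],"hand": -1},
    {"offset": [0,0,0],"dr": [0.15,0,0],"hand": -1},
    {"offset": [0,0,0],"dr": [0,0.1,0],"hand": -1},
    {"offset": [0,0,0],"dr": [0,0,0],"hand": -1},
  ],
)

```text
time_s: 10.55
eef_pos: [330.1, 121.5, 198.1]
ee_rot: [-0.107, 0.638, 0.76, -0.066]
force: [1.1, -0.9, 0.9]
grip_width: -0.002
grip_force: 0.0
```

Run:
```python
from log import *
log();st();print(ctrl.sense()["joints"])
```

```text
t 10.55 stand xy -137.6 71.8 z 198.1 toolx [-0.163  0.984  0.078] toolz [-0.246  0.036 -0.969] F [ 1.1 -0.9  0.9] g -0.0
[-0.01343862  0.07564165  1.79766301  0.03263378  1.51755558 -0.19252119]
```

```bash
cat > kin.py <<'E'
from h import *
import json
D=[json.loads(l) for l in open("log.jsonl")]+[[[-.223389501,.313452504,1.49843019,1.3e-5,1.33100692,-.223366412],[524.695,.066,191.636],[-5.52e-4,.707116,.707097,-3.4e-4]]]
E_=lambda q,s:Ro.from_euler(s,q).as_matrix()
def base(q): return E_(q[0],'z'),E_(q[1],'y'),E_(q[1]+q[2],'y')
def rot(q): B,_,F=base(q);return B@F@E_(q[3],'z')@E_(q[4],'y')@E_(q[5],'z')
rows=[];rhs=[];C=[]
for q,p,e in D:
    B,U,F=base(q);R=rot(q)
    rows.append(np.c_[B[:,0],B[:,1],[0,0,1],(B@U)[:,2],(B@F)[:,0],(B@F)[:,2],R[:,2]]);rhs.append(p)
    C.append((Ro.from_matrix(R).inv()*Ro.from_quat([*e[1:],e[0]])).as_rotvec())
P,res,rk,sv=np.linalg.lstsq(np.vstack(rows),np.hstack(rhs),rcond=None)
Rc=Ro.from_rotvec(C[-1]).as_matrix()
def fk(q):
    B,U,F=base(q);R=rot(q)
    return np.c_[B[:,0],B[:,1],[0,0,1],(B@U)[:,2],(B@F)[:,0],(B@F)[:,2],R[:,2]]@P, R@Rc
E
python3 - <<'E'
from kin import *
print(P.round(1),rk,sv.round(2),(np.vstack(rows)@P-np.hstack(rhs)).round(2));print(np.round(C,3))
E
```

```text
[  0.  116.3 201.3 438.9  39.  397.5 294.4] 7 [3.97 2.83 2.   0.37 0.15 0.13 0.1 ] [-0. -0.  0. -0. -0. -0. -0. -0. -0.  0.  0.  0.]
[[-0.    -0.     1.571]
 [-0.     0.     1.571]
 [-0.     0.     1.571]
 [-0.    -0.     1.571]]
```

Run:
```python
from kin import *
s=ctrl.sense();e=s["ee_rot"];tz=Ro.from_quat([*e[1:],e[0]]).as_matrix()[:,2];p=s["eef_pos"]
ks=np.arange(-20,70,5)
for n in("side","scene"):
    im=ctrl.capture(n);u=px(n,[p-k*tz for k in ks]).round().astype(int)
    print(n,[(int(k),int(im[v,x-3:x+4].max(1).min())) for k,(x,v) in zip(ks,u) if 0<=v<384])
# IK
from scipy.optimize import least_squares
lo=np.array([-2.94,-.97,.19,-1.23,.02,-2.88])+.05;hi=np.array([2.94,2.17,2.56,4.37,3.11,2.88])-.05
H=np.array([*O,94.]) # assume objects 6 mm lower
def S(x,y,z): return np.array([*(O+ux*x+uy*y),z])
for az in (10.5,-10,-30,-50,-80):
  for dep in (15,30,40):
    for roll in (0,90,180,270):
      A,d_=np.radians(az),np.radians(dep);tz=np.array([np.cos(A)*np.cos(d_),np.sin(A)*np.cos(d_),-np.sin(d_)])
      tx=np.cross([0,0,1],tz);tx/=np.linalg.norm(tx);T=np.c_[tx,np.cross(tz,tx),tz]@E_(np.radians(roll),'z')
      ok=[]
      for th in (0,.4,.8):
        c=S(-25 if az>-45 else 0,185*np.cos(th)+6*np.sin(th),94+185*np.sin(th)-6*np.cos(th)-10);tgt=c+45*tz
        best=9e9
        for q0 in (s["joints"],np.array([.4,.2,1.8,1.5,1,0]),np.array([.8,.3,1.5,-.8,1,0]),np.array([.6,.3,1.5,3,1,0])):
          f=lambda q:np.r_[(fk(q)[0]-tgt)/100,(fk(q)[1]-T).ravel()]
          r=least_squares(f,np.clip(q0,lo,hi),bounds=(lo,hi))
          if r.cost<best: best=r.cost;bq=r.x
        ok.append((best,bq))
      if max(o[0] for o in ok)<1e-6: print(az,dep,roll,*[o[1].round(2) for o in ok])
```

```text
side [(-20, 110), (-15, 110), (-10, 110), (-5, 110), (0, 110), (5, 110), (10, 110), (15, 110), (20, 110), (25, 110), (30, 108), (35, 82), (40, 64), (45, 42), (50, 41), (55, 42), (60, 43), (65, 42)]
scene [(-20, 114), (-15, 114), (-10, 112), (-5, 113), (0, 114), (5, 113), (10, 114), (15, 114), (20, 115), (25, 114), (30, 106), (35, 34), (40, 30), (45, 33), (50, 33), (55, 34), (60, 34), (65, 34)]
10.5 15 90 [ 0.42  0.69  2.42  3.38  1.27 -1.58] [ 0.37  0.39  2.46  3.36  1.02 -1.63] [ 0.2   0.11  2.49  3.17  0.77 -1.59]
10.5 15 180 [ 0.42  0.69  2.42  3.38  1.27 -0.01] [ 0.37  0.39  2.46  3.36  1.02 -0.06] [ 0.2   0.11  2.49  3.17  0.77 -0.02]
10.5 15 270 [0.42 0.69 2.42 3.38 1.27 1.56] [0.37 0.39 2.46 3.36 1.02 1.51] [0.2  0.11 2.49 3.17 0.77 1.56]
10.5 30 90 [ 0.4   0.46  2.38  3.42  0.76 -1.66] [ 0.36  0.2   2.38  3.46  0.5  -1.77] [ 0.2  -0.03  2.37  3.21  0.24 -1.63]
10.5 30 180 [ 0.4   0.46  2.38  3.42  0.76 -0.09] [ 0.36  0.2   2.38  3.46  0.5  -0.19] [ 0.2  -0.03  2.37  3.21  0.24 -0.06]
10.5 30 270 [0.4  0.46 2.38 3.42 0.76 1.48] [0.36 0.2  2.38 3.46 0.5  1.38] [ 0.2  -0.03  2.3
[... 1664 characters left out ...]
4] [ 0.65  0.73  1.42 -0.88  1.63 -0.84] [ 0.59  0.61  1.47 -0.92  1.64 -0.93]
-80 30 270 [ 0.67  0.86  1.41 -0.87  1.56  0.83] [ 0.65  0.73  1.42 -0.88  1.63  0.74] [ 0.59  0.61  1.47 -0.92  1.64  0.64]
-80 40 0 [ 0.63  0.78  1.46 -0.77  1.44  2.35] [ 0.61  0.66  1.46 -0.77  1.52  2.25] [ 0.55  0.53  1.48 -0.79  1.55  2.14]
-80 40 90 [ 0.63  0.78  1.46 -0.77  1.44 -2.36] [ 0.61  0.66  1.46 -0.77  1.52 -2.46] [ 0.55  0.53  1.48 -0.79  1.55 -2.57]
-80 40 180 [ 0.63  0.78  1.46 -0.77  1.44 -0.79] [ 0.61  0.66  1.46 -0.77  1.52 -0.89] [ 0.55  0.53  1.48 -0.79  1.55 -1.  ]
-80 40 270 [ 0.63  0.78  1.46 -0.77  1.44  0.78] [ 0.61  0.66  1.46 -0.77  1.52  0.68] [ 0.55  0.53  1.48 -0.79  1.55  0.57]
```

The kinematic fit is exact, and the shut tips lie about 33 mm behind the reported TCP. The approach from the +y side (tool 30° below horizontal, facing the tab) is reachable with no branch change. I'll undo the test tilt and go round the tray.

Call:
arm_command(
  increments=[
    {"offset": [0,0,0],"dr": [0,-0.1,0],"hand": -1},
    {"offset": [0,0,0],"dr": [-0.15,0,0],"hand": -1},
    {"offset": [0,0,0],"dr": [-0.15,0,0],"hand": -1},
    {"offset": [0.375,0,0],"dr": [0,0,0],"hand": -1},
    {"offset": [0.375,0,0],"dr": [0,0,0],"hand": -1},
    {"offset": [0.375,0,0],"dr": [0,0,0],"hand": -1},
    {"offset": [0.375,0,0],"dr": [0,0,0],"hand": -1},
    {"offset": [0,0,0],"dr": [0,0,0],"hand": -1},
  ],
)

```text
time_s: 11.45
eef_pos: [295.0, 302.5, 199.3]
ee_rot: [0.0, 0.637, 0.771, 0.0]
force: [0.0, 0.7, -0.3]
grip_width: -0.002
grip_force: 0.0
```

Call:
arm_command(
  increments=[
    {"offset": [0,0.38,0],"dr": [0,0,0],"hand": -1},
    {"offset": [0,0.38,0],"dr": [0,0,0],"hand": -1},
    {"offset": [0,0.38,0],"dr": [0,0,0],"hand": -1},
    {"offset": [0,0,0],"dr": [0,0,0],"hand": -1},
  ],
)

```text
time_s: 11.85
eef_pos: [435.0, 323.3, 197.9]
ee_rot: [0.0, 0.64, 0.768, -0.001]
force: [-0.5, -0.6, 0.5]
grip_width: -0.001
grip_force: 0.0
```

Run:
```python
from h import *
st();print(ctrl.sense()["joints"].round(2))
```

```text
t 11.85 stand xy 2.2 251.1 z 197.9 toolx [-0.18   0.984 -0.001] toolz [ 0.    -0.001 -1.   ] F [-0.5 -0.6  0.5] g -0.0
[ 0.42  0.35  1.44 -0.    1.36  0.24]
```

Now I'll tilt 60° about tool y in 8 rows.

Call:
arm_command(
  increments=[
    {"offset": [0,0,0],"dr": [0,-0.167,0],"hand": -1},
    {"offset": [0,0,0],"dr": [0,-0.167,0],"hand": -1},
    {"offset": [0,0,0],"dr": [0,-0.167,0],"hand": -1},
    {"offset": [0,0,0],"dr": [0,-0.167,0],"hand": -1},
    {"offset": [0,0,0],"dr": [0,-0.167,0],"hand": -1},
    {"offset": [0,0,0],"dr": [0,-0.167,0],"hand": -1},
    {"offset": [0,0,0],"dr": [0,-0.167,0],"hand": -1},
    {"offset": [0,0,0],"dr": [0,-0.167,0],"hand": -1},
  ],
)

```text
time_s: 12.65
eef_pos: [431.1, 324.1, 200.4]
ee_rot: [0.388, 0.552, 0.665, -0.321]
force: [1.1, -0.3, -0.4]
grip_width: 0.002
grip_force: 0.0
```

Call:
arm_command(
  increments=[
    {"offset": [0,0,0],"dr": [0,0,0],"hand": -1},
    {"offset": [0,0,0],"dr": [0,0,0],"hand": -1},
  ],
)

```text
time_s: 12.85
eef_pos: [431.3, 323.9, 199.5]
ee_rot: [0.384, 0.554, 0.666, -0.319]
force: [0.1, 0.6, 1.0]
grip_width: 0.001
grip_force: 0.0
```

```bash
cat >> h.py <<'E'
def tip():
    s=ctrl.sense();e=s["ee_rot"];tz=Ro.from_quat([*e[1:],e[0]]).as_matrix()[:,2];p=s["eef_pos"]
    ks=np.arange(-10,60,5)
    for n in("side","scene"):
        im=ctrl.capture(n);u=px(n,[p-k*tz for k in ks]).round().astype(int)
        print(n,[(int(k),int(im[v,x-1:x+2].max(1).min())) for k,(x,v) in zip(ks,u) if 0<=v<384])
E
python3 - <<'E'
from h import *
st();print(ctrl.sense()["joints"].round(2));tip()
E
```

```text
t 12.85 stand xy -1.2 252.3 z 199.5 toolx [-0.092  0.492 -0.866] toolz [ 0.159 -0.851 -0.501] F [0.1 0.6 1. ] g 0.0
[ 0.81  0.8   1.08 -0.84  1.91  0.62]
side [(-10, 123), (-5, 124), (0, 124), (5, 124), (10, 125), (15, 125), (20, 125), (25, 125), (30, 122), (35, 55), (40, 60), (45, 83), (50, 117), (55, 95)]
scene [(-10, 110), (-5, 110), (0, 111), (5, 109), (10, 110), (15, 110), (20, 109), (25, 109), (30, 109), (35, 83), (40, 31), (45, 50), (50, 51), (55, 58)]
```

Call:
arm_command(
  increments=[
    {"offset": [0.286,0,0.165],"dr": [0,0,0],"hand": -1},
    {"offset": [0.286,0,0.165],"dr": [0,0,0],"hand": -1},
    {"offset": [0.286,0,0.165],"dr": [0,0,0],"hand": -1},
    {"offset": [0.286,0,0.165],"dr": [0,0,0],"hand": -1},
    {"offset": [0,0,0],"dr": [0,0,0],"hand": -1},
  ],
)

```text
time_s: 13.45
eef_pos: [430.5, 322.0, 38.0]
ee_rot: [0.384, 0.552, 0.666, -0.323]
force: [-1.2, -0.2, 0.1]
grip_width: 0.001
grip_force: 0.0
```

Run:
```python
from h import *
st();print(ctrl.sense()["joints"].round(2));tip()
```

```text
t 13.45 stand xy -2.4 250.6 z 38.0 toolx [-0.095  0.488 -0.868] toolz [ 0.155 -0.854 -0.497] F [-1.2 -0.2  0.1] g 0.0
[ 0.81  1.01  1.15 -0.79  1.72  0.81]
side [(-10, 117), (-5, 120), (0, 121), (5, 120), (10, 119), (15, 98), (20, 61), (25, 60), (30, 82), (35, 75), (40, 85), (45, 111), (50, 120), (55, 121)]
scene [(-10, 116), (-5, 116), (0, 114), (5, 115), (10, 115), (15, 116), (20, 114), (25, 114), (30, 114), (35, 117), (40, 48), (45, 55), (50, 51), (55, 68)]
```

Call:
arm_command(
  increments=[
    {"offset": [-0.109,0.01,0.19],"dr": [0,0,0],"hand": -1},
    {"offset": [-0.109,0.005,0.19],"dr": [0,0,0],"hand": -1},
    {"offset": [-0.109,0,0.19],"dr": [0,0,0],"hand": -1},
    {"offset": [-0.109,0,0.19],"dr": [0,0,0],"hand": -1},
    {"offset": [0,0,0],"dr": [0,0,0],"hand": -1},
  ],
)

```text
time_s: 14.05
eef_pos: [453.8, 219.0, 44.1]
ee_rot: [0.385, 0.555, 0.664, -0.319]
force: [-1.2, -0.5, -0.0]
grip_width: -0.003
grip_force: 0.0
```

Run:
```python
from h import *
st();print(ctrl.sense()["joints"].round(2))
s=ctrl.sense();e=s["ee_rot"];R=Ro.from_quat([*e[1:],e[0]]).as_matrix();p=s["eef_pos"]
out=[]
for n,c,h in(("side",(20,140,200,150),300),("scene",(280,130,200,150),300)):
    im=ctrl.capture(n)[:,:,::-1].copy();x,y,w,hh=c
    k=cv2.resize(im[y:y+hh,x:x+w],(800,600),interpolation=cv2.INTER_CUBIC)
    for X,col in ((p-34*R[:,2],(0,0,255)),(p-80*R[:,2],(0,128,255)),(np.r_[O+195*uy,94],(0,255,0)),(np.r_[O+195*uy,88],(255,0,0))):
        q=(px(n,X)[0]-[x,y])*4;cv2.circle(k,tuple(int(v) for v in q),4,col,-1)
    out.append(k[:, :])
cv2.imwrite("pics/g.png",cv2.resize(np.vstack(out),(400*1,600)) if 0 else np.hstack([o[:,100:500] for o in out]))
```

```text
t 14.05 stand xy 1.7 145.1 z 44.1 toolx [-0.086  0.492 -0.866] toolz [ 0.158 -0.852 -0.5  ] F [-1.2 -0.5 -0. ] g -0.0
[ 0.67  0.88  1.41 -0.87  1.55  0.85]
```

View pics/g.png

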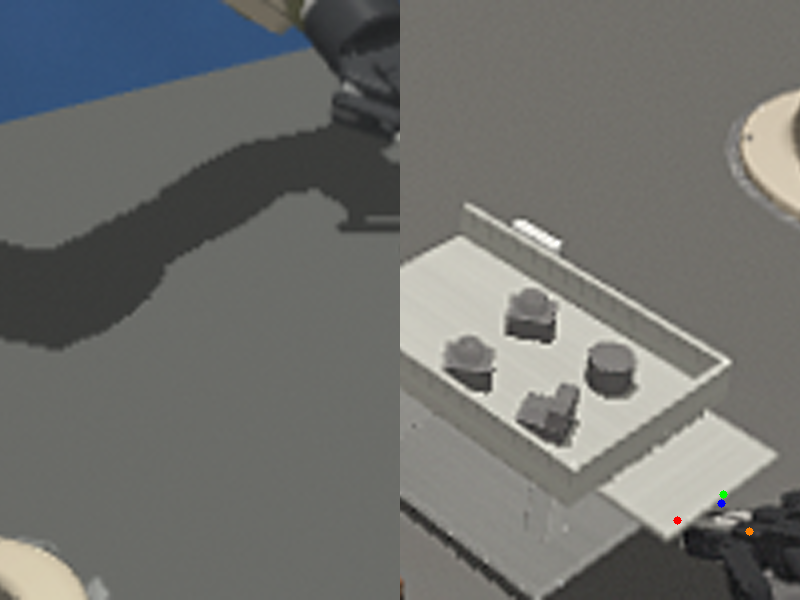

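The scene view shows the four offcuts on the tray, at (470,360), (532,312), (610,368) and (548,415). The finger tips go under the tab's outer edge near its middle, at about (690,530), with no contact yet. I'll start the lift slowly.

Call:
arm_command(
  increments=[
    {"offset": [-0.029,0,-0.017],"dr": [0,0,0],"hand": -1},
    {"offset": [-0.029,0,-0.017],"dr": [0,0,0],"hand": -1},
    {"offset": [-0.035,0,-0.02],"dr": [0,0,0],"hand": -1},
    {"offset": [-0.035,0,-0.02],"dr": [0,0,0],"hand": -1},
    {"offset": [-0.035,0,-0.02],"dr": [0,0,0],"hand": -1},
    {"offset": [-0.035,0,-0.02],"dr": [0,0,0],"hand": -1},
  ],
)

```text
time_s: 14.75
eef_pos: [452.5, 221.0, 68.5]
ee_rot: [0.385, 0.553, 0.666, -0.32]
force: [0.6, 3.4, -2.2]
grip_width: -0.0
grip_force: 1.6
```

Call:
arm_command(
  increments=[
    {"offset": [-0.05,0,-0.021],"dr": [0,0,0],"hand": -1},
    {"offset": [-0.05,0,-0.021],"dr": [0,0,0],"hand": -1},
    {"offset": [-0.05,0,-0.021],"dr": [0,0,0],"hand": -1},
    {"offset": [-0.052,0,-0.016],"dr": [0,0,0],"hand": -1},
    {"offset": [-0.052,0,-0.016],"dr": [0,0,0],"hand": -1},
    {"offset": [-0.052,0,-0.016],"dr": [0,0,0],"hand": -1},
  ],
)

```text
time_s: 15.35
eef_pos: [453.7, 213.8, 107.3]
ee_rot: [0.385, 0.553, 0.666, -0.32]
force: [-0.6, 2.7, -2.3]
grip_width: 0.002
grip_force: 1.2
```

```bash
cat >> h.py <<'E'
# dark-blob (offcut) count along tray: sample tray floor in tray frame for a given angle and report pixels darker than steel
def tray_pts(th,ys,x):
    return [np.r_[O+ux*x+uy*(y*np.cos(th)-(-2)*np.sin(th)),100+y*np.sin(th)-2*np.cos(th)] for y in ys]
def offc(th,n="scene"):
    im=ctrl.capture(n);ys=np.arange(-40,145,6);rows=[]
    for x in (-50,-35,-20,-5,10,25,40):
        q=px(n,tray_pts(th,ys,x)).round().astype(int); rows.append("".join("#" if im[v,u].max()<110 else "." for u,v in q))
    print("\n".join(rows)); return im
E
python3 - <<'E'
from h import *
st();im=offc(.3);cv2.imwrite("pics/l1.png",im[:,:,::-1])
E
```

```text
t 15.35 stand xy 0.7 140.0 z 107.3 toolx [-0.091  0.49  -0.867] toolz [ 0.158 -0.853 -0.498] F [-0.6  2.7 -2.3] g 0.0
...............................
...............#.......##......
...........######....######....
.....................#.##......
............#..........#.......
............#..##......###.....
...............................
```

Call:
arm_command(
  increments=[
    {"offset": [-0.04,0,-0.008],"dr": [0,0,0],"hand": -1},
    {"offset": [-0.04,0,-0.008],"dr": [0,0,0],"hand": -1},
    {"offset": [-0.04,0,-0.008],"dr": [0,0,0],"hand": -1},
    {"offset": [-0.04,0,-0.008],"dr": [0,0,0],"hand": -1},
    {"offset": [-0.04,0,-0.004],"dr": [0,0,0],"hand": -1},
    {"offset": [-0.04,0,-0.004],"dr": [0,0,0],"hand": -1},
  ],
)

```text
time_s: 16.0
eef_pos: [455.6, 203.8, 134.5]
ee_rot: [0.385, 0.553, 0.666, -0.32]
force: [-0.7, 2.9, -0.0]
grip_width: 0.002
grip_force: 1.0
```

Run:
```python
from h import *
st();im=offc(.45);cv2.imwrite("pics/l2.png",im[:,:,::-1])
```

```text
t 16.0 stand xy 0.7 129.9 z 134.5 toolx [-0.091  0.49  -0.867] toolz [ 0.158 -0.852 -0.498] F [-0.7  2.9 -0. ] g 0.0
.......##...#..................
...........####...#######......
............#####....####......
....................#..###.....
........###..#......####.......
............###.#.....####.....
...............................
```

Call:
arm_command(
  increments=[
    {"offset": [-0.04,0,-0.004],"dr": [0,0,0],"hand": -1},
    {"offset": [-0.04,0,-0.004],"dr": [0,0,0],"hand": -1},
    {"offset": [-0.03,0,0],"dr": [0,0,0],"hand": -1},
    {"offset": [0,0,0],"dr": [0,0,0],"hand": -1},
    {"offset": [0,0,0],"dr": [0,0,0],"hand": -1},
  ],
)

```text
time_s: 16.55
eef_pos: [456.6, 198.3, 146.1]
ee_rot: [0.385, 0.553, 0.666, -0.32]
force: [0.7, 1.3, -0.6]
grip_width: 0.002
grip_force: 0.8
```

Run:
```python
from h import *
st();im=offc(.51);cv2.imwrite("pics/l3.png",im[:,:,::-1])
```

```text
t 16.55 stand xy 0.8 124.3 z 146.1 toolx [-0.091  0.49  -0.867] toolz [ 0.159 -0.852 -0.498] F [ 0.7  1.3 -0.6] g 0.0
....##..##......##.............
......######...###.##..........
........#######..######........
....##........###..####........
....####..#.....####...........
...............................
...............................
```

Call:
arm_command(
  increments=[
    {"offset": [-0.02,0,0],"dr": [0,0,0],"hand": -1},
    {"offset": [0,0,0],"dr": [0,0,0],"hand": -1},
    {"offset": [0,0,0],"dr": [0,0,0],"hand": -1},
    {"offset": [0,0,0],"dr": [0,0,0],"hand": -1},
    {"offset": [0,0,0],"dr": [0,0,0],"hand": -1},
  ],
)

```text
time_s: 17.1
eef_pos: [456.8, 197.2, 148.1]
ee_rot: [0.385, 0.553, 0.666, -0.32]
force: [-0.2, 0.8, -1.2]
grip_width: 0.0
grip_force: 0.7
```

Run:
```python
from h import *
st();im=offc(.52);cv2.imwrite("pics/l4.png",im[:,:,::-1])
```

```text
t 17.1 stand xy 0.7 123.1 z 148.1 toolx [-0.091  0.49  -0.867] toolz [ 0.158 -0.853 -0.498] F [-0.2  0.8 -1.2] g 0.0
...............................
...............................
...............................
...............................
...............................
...............................
...............................
```

The tray is clear. Before lowering, I'll confirm numerically that the offcuts are in the bin.

Run:
```python
from h import *
def grid(n,im,z):
    for x in range(-56,60,8):
        P=[np.r_[O+ux*x+uy*y,z] for y in range(-146,-22,6)]
        print("".join("%4d"%im[v,u].max() for u,v in px(n,P).round().astype(int)))
b=ctrl.capture("side");a=cv2.imread("pics/f_side.png")[:,:,::-1];cv2.imwrite("pics/s2.png",b[:,:,::-1])
d=np.abs(a.astype(int)-b).max(2)>25
# blobs of change, mapped to z=5 plane in the stand frame
nl,_,stt,c=cv2.connectedComponentsWithStats(d.astype(np.uint8))
for i in range(1,nl):
    if stt[i,4]>12:
        p=onz("side",c[i],12)[:2]-O;print(stt[i],(p@ux).round(),(p@uy).round())
```

```text
[    0     0   285   333 41230] 183.0 880.0
[242  81  34  18 364] 1305.0 990.0
[177 175  50  34 367] 92.0 85.0
[147 208  11  10  19] -81.0 118.0
[209 215  40  21 268] 19.0 -88.0
[192 217  25   9  37] -13.0 -28.0
[183 232  20  13  77] -77.0 -71.0
[214 237  49  27 668] -34.0 -195.0
```

Call:
arm_command(
  increments=[
    {"offset": [0.03,0,0],"dr": [0,0,0],"hand": -1},
    {"offset": [0.03,0,0],"dr": [0,0,0],"hand": -1},
    {"offset": [0.04,0,0.004],"dr": [0,0,0],"hand": -1},
    {"offset": [0.04,0,0.004],"dr": [0,0,0],"hand": -1},
    {"offset": [0.04,0,0.004],"dr": [0,0,0],"hand": -1},
    {"offset": [0.04,0,0.004],"dr": [0,0,0],"hand": -1},
    {"offset": [0.04,0,0.008],"dr": [0,0,0],"hand": -1},
    {"offset": [0.04,0,0.008],"dr": [0,0,0],"hand": -1},
  ],
)

```text
time_s: 18.0
eef_pos: [454.1, 211.7, 114.6]
ee_rot: [0.385, 0.553, 0.666, -0.32]
force: [-0.0, 0.1, -1.0]
grip_width: -0.001
grip_force: 0.6
```

Call:
arm_command(
  increments=[
    {"offset": [0.04,0,0.01],"dr": [0,0,0],"hand": -1},
    {"offset": [0.04,0,0.012],"dr": [0,0,0],"hand": -1},
    {"offset": [0.04,0,0.013],"dr": [0,0,0],"hand": -1},
    {"offset": [0.04,0,0.014],"dr": [0,0,0],"hand": -1},
    {"offset": [0.04,0,0.015],"dr": [0,0,0],"hand": -1},
    {"offset": [0.04,0,0.016],"dr": [0,0,0],"hand": -1},
    {"offset": [0.04,0,0.018],"dr": [0,0,0],"hand": -1},
    {"offset": [0.03,0,0.015],"dr": [0,0,0],"hand": -1},
  ],
)

```text
time_s: 18.8
eef_pos: [452.9, 218.3, 75.4]
ee_rot: [0.385, 0.553, 0.666, -0.32]
force: [-0.3, 3.0, -1.8]
grip_width: 0.003
grip_force: 1.2
```

Call:
arm_command(
  increments=[
    {"offset": [0.03,0,0.016],"dr": [0,0,0],"hand": -1},
    {"offset": [0.03,0,0.016],"dr": [0,0,0],"hand": -1},
    {"offset": [0.025,0,0.014],"dr": [0,0,0],"hand": -1},
    {"offset": [0.02,0,0.011],"dr": [0,0,0],"hand": -1},
    {"offset": [0.015,0,0.009],"dr": [0,0,0],"hand": -1},
    {"offset": [0.015,0,0.009],"dr": [0,0,0],"hand": -1},
  ],
)

```text
time_s: 19.4
eef_pos: [452.8, 218.5, 57.3]
ee_rot: [0.385, 0.553, 0.666, -0.32]
force: [-0.5, 2.7, -0.8]
grip_width: 0.001
grip_force: 1.5
```

Run:
```python
from h import *
st()
```

```text
t 19.4 stand xy 0.7 144.8 z 57.3 toolx [-0.091  0.49  -0.867] toolz [ 0.159 -0.852 -0.498] F [-0.5  2.7 -0.8] g 0.0
```

Call:
arm_command(
  increments=[
    {"offset": [0.012,0,0.007],"dr": [0,0,0],"hand": -1},
    {"offset": [0.012,0,0.007],"dr": [0,0,0],"hand": -1},
    {"offset": [0.012,0,0.007],"dr": [0,0,0],"hand": -1},
    {"offset": [0.012,0,0.007],"dr": [0,0,0],"hand": -1},
    {"offset": [0.012,0,0.007],"dr": [0,0,0],"hand": -1},
    {"offset": [0.012,0,0.007],"dr": [0,0,0],"hand": -1},
    {"offset": [0.012,0,0.007],"dr": [0,0,0],"hand": -1},
    {"offset": [0.012,0,0.007],"dr": [0,0,0],"hand": -1},
  ],
)

```text
time_s: 20.2
eef_pos: [452.9, 218.3, 44.0]
ee_rot: [0.385, 0.553, 0.666, -0.32]
force: [0.1, 0.2, 0.7]
grip_width: 0.001
grip_force: 0.0
```

Call:
arm_command(
  increments=[
    {"offset": [0.012,0,0.007],"dr": [0,0,0],"hand": -1},
    {"offset": [0.012,0,0.007],"dr": [0,0,0],"hand": -1},
    {"offset": [0.012,0,0.007],"dr": [0,0,0],"hand": -1},
    {"offset": [0,0,0],"dr": [0,0,0],"hand": -1},
  ],
)

```text
time_s: 20.6
eef_pos: [452.8, 218.3, 38.9]
ee_rot: [0.385, 0.553, 0.666, -0.32]
force: [-0.5, -0.2, -0.2]
grip_width: 0.002
grip_force: 0.0
```

The tray is down on its rest and contact is released. I'll withdraw along +y.

Call:
arm_command(
  increments=[
    {"offset": [0.109,0,-0.19],"dr": [0,0,0],"hand": -1},
    {"offset": [0.109,0,-0.19],"dr": [0,0,0],"hand": -1},
    {"offset": [0.109,0,-0.19],"dr": [0,0,0],"hand": -1},
    {"offset": [0.109,0,-0.19],"dr": [0,0,0],"hand": -1},
    {"offset": [0,0,0],"dr": [0,0,0],"hand": -1},
    {"offset": [0,0,0],"dr": [0,0,0],"hand": -1},
  ],
)

```text
time_s: 21.2
eef_pos: [433.5, 321.7, 38.9]
ee_rot: [0.385, 0.553, 0.666, -0.32]
force: [0.8, -0.6, -0.6]
grip_width: -0.004
grip_force: 0.0
```

Run:
```python
from h import *
st();im=offc(0);b=ctrl.capture("side");c=ctrl.capture("scene")
cv2.imwrite("pics/fin_side.png",b[:,:,::-1]);cv2.imwrite("pics/fin_scene.png",c[:,:,::-1])
a=cv2.imread("pics/side0.png")[:,:,::-1];a2=cv2.imread("pics/scene0.png")[:,:,::-1]
for n,z0,z1 in(("side",a,b),("scene",a2,c)):
    d=(np.abs(z0.astype(int)-z1).max(2)>25).astype(np.uint8)
    nl,_,s,cc=cv2.connectedComponentsWithStats(d)
    for i in range(1,nl):
        if s[i,4]>12: p=onz(n,cc[i],5)[:2]-O;print(n,s[i],(p@ux).round(),(p@uy).round())
g=b.max(2)
for y in range(205,250,1): print(y,"".join("%4d"%v for v in g[y,192:262:2]))
```

```text
t 21.2 stand xy 0.6 249.8 z 38.9 toolx [-0.091  0.489 -0.867] toolz [ 0.159 -0.853 -0.498] F [ 0.8 -0.6 -0.6] g -0.0
...............................
...............................
...............................
...............................
...............................
...............................
...............................
side [    0     0   251   274 25789] 338.0 1244.0
side [   0   80   34  111 2292] -152.0 1290.0
side [176 167  13  10  94] 150.0 287.0
side [158 172  67  32 869] 108.0 172.0
side [168 190   6   6  18] 34.0 190.0
side [ 186  199   95   53 2021] 30.0 -86.0
side [180 230   8   5  22] -71.0 -22.0
side [193 236  13   8  48] -60.0 -79.0
side [ 20 275  33  46 715] -432.0 13.0
side [  0 325  12  12  70] -506.0 -37.0
scene [ 250    0  175  148 8109] -1025.0 -1089.0
scene [  377     0   135   384 18066] -331.0 242.0
scene [414  81  20  40 340] -927.0 -278.0
scene [404  86  26  59 348] -814.0 -264.0
scene [430 121  29  25 280] -737.0 -72.0
scene [507 129   5  13  33] -933.0 83.0
scene [403 149  18  30 294] -467.0 -35.0
scene [ 232  172  133   72 2662] -54.0 -1
[... 6067 characters left out ...]
 222 240 224  69  87  86  87  87  89  97  97  97  99  88 100 107 110 109 109 109 108 109 109 109 110 109 110 108 108 109
246  109 108 104 106 147 164 240 238 224  75  84  97  87  88  98  96  96 120  90 104 109 109 109 109 109 109 109 109 109 109 109 109 109 108 109
247  108 108 109 101 122 147 185 242 238 180  79  88  93  87  98  96 101 100 103 108 108 109 109 109 108 110 109 108 109 109 108 109 108 108 109
248  109 108 109 107 112 134 150 199 241 234 141  83  80  87  98 104 107  89 108 108 108 109 108 108 109 109 109 109 108 109 109 109 109 108 108
249  108 109 109 109 109 112 147 152 217 239 227  97  85  85 105 116 101 105 109 109 109 109 108 108 109 109 109 109 109 109 109 109 109 109 109
```

Run:
```python
from h import *
c=cv2.imread("pics/fin_scene.png").max(2)
print(px("scene",[np.r_[O+ux*x+uy*y,5] for x,y in((-60,-145),(60,-145),(60,-25),(-60,-25))]).round())
for y in range(190,224): print(y,"".join("%4d"%v for v in c[y,256:324:2]))
```

```text
[[290. 199.]
 [256. 217.]
 [287. 242.]
 [323. 221.]]
190  110 112 113 112 113 112 112 112 113 111 110 119 139 176 103  83  80  82  99 173 110 111 112 114 112 111 112 113 109 104 138 203 205 176
191  114 114 113 113 112 112 112 112 113 113 109 118 175 106  81  83  79  89  85 119 160 101 111 112 113 113 111 112 104 140 204 201 200 205
192  113 113 114 112 114 112 112 114 113 106 117 176 109  82  87  88  86  89  87  87 141 147 108 111 112 113 111 105 139 207 204 199 198 200
193  112 116 113 113 111 112 112 113 109 117 177 109  84  85  87  89  79  89  88  86  90 158 122 110 112 112 104 141 206 204 201 201 199 198
194  114 114 113 112 114 114 112 108 119 177 110  85  85  88  87  88  75  88  89  87  86  95 176 113 110 106 138 197 205 202 202 200 200 199
195  113 114 115 113 114 111 109 117 178 110  84  85  88  85  87  87  77  90  89  87  89  82 111 161 100 139 188 202 201 200 201 202 200 200
196  114 113 112 115 113 109 117 177 111  82  85  86  87  88  89  86  75  89  89  89  89  84  86 129 149 189 200 198 199 200 201 202 201 202
197  114 115 116 112 109 120 179 109  80  87  89  86  86  88
[... 3046 characters left out ...]
  82  87  90  89  88  85  89 163 133 149 123 113  70  71  61 144 195 195 139 140 150 126 122 122 113 115 177 202 201 199 198 200 198 198
220   70  87  88  90  88  88  84 112 152 101 114 114  65  64  68 123 151 205 147 145 147 133 120 121 115 116 108 198 201 201 197 199 198 197
221  166  77  87  88  87  90  85  87 152 130  68  79  69  64  80 123 112 180 156 146 148 134 118 122 121 120 108 136 200 201 200 197 200 200
222  244  59  83  88  91  88  87  85  90 168  79  65  73  60  86 123 117 156 151 146 150 135 118 120 121 120 114 113 152 203 201 198 198 200
223  235 203  71  87  90  92  91  88  81 115 156  59  69  61 101 126 118 128 130 147 151 142 119 119 120 121 112 118 107 177 201 200 198 198
```

Run:
```python
from h import *
for t,uv in(("-x-y",(219,235)),("+x-y",(252,214)),("front -x",(192,218))):
    p=onz("side",uv,50)[:2]-O;print(t,(p@ux).round(1),(p@uy).round(1))
print("expect",px("side",[np.r_[O+ux*x+uy*y,50] for x,y in((-65,-150),(65,-150),(-65,-20))]).round(1))
q0=[px("side",np.r_[[510.6,-92.5]+0*ux,50])]
d=cv2.imread("pics/side0.png").max(2)
# same-corner bias before the push: seen side corners vs wrist-measured
for uv in((388/1.5625,391/1.5625),):
    p=onz("side",uv,50)[:2]-O;w=np.array([467.4,-171.3])-O;print("bias",((p-w)@ux).round(1),((p-w)@uy).round(1))
```

```text
-x-y -58.4 -153.1
+x-y 61.0 -146.3
front -x -55.1 -45.7
expect [[216.  235.7]
 [254.1 213.9]
 [182.8 215.9]]
bias 2.4 -3.7
```

```bash
python3 -c "
from rig import ctrl
print(ctrl.finish_job())"
```

```text
the job is handed in; nothing more can be done
None
```

Job handed in: the bin sits against the stop, the tray was emptied and lowered back onto its rest, and nothing turned up outside the bin in the camera images, though I could not count the four offcuts inside it one by one.

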